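# Lock the strainer insert into the citrus juicer

## Task

Get the citrus juicer ready: pull its slanted locking knob all the way out until it clicks, lower the steel strainer insert into the rectangular recess in the top so that it sits flush (do not drop it), then push the knob fully home so that its tongue locks the insert in. Leave the sugar bowl, sieve and wooden reamer where they stand.

Things in the scene. Friction and masses are not known exactly. Their poses are not given: they have to be found in the camera images.
- juicer: Yellow plastic citrus juicer, fixed: a box 270 mm long (its x -165 to +105), 170 mm wide (y), deck 70 mm high, with a round end 130 mm wide to x +230 (spout to +244) that bears a white squeezing cone up to 118 mm high at x +165. Origin on its underside; x points from the knob end to the cone end, z up. At the -x end of the deck a yoke guides the slide knob and a carrying handle arches over it.
- recess (a point): Centre of the mouth of the rectangular recess in the juicer's deck, level with the deck (70 mm high), axes as the juicer's. The recess is 114 mm along x, 84 mm along y, 20 mm deep with a 2 mm chamfer: 2 mm play on every side of the insert.
- carry_bar (a point): Middle of the level bar of the juicer's carrying handle: 14 mm round bar along the juicer's y, 208 mm high, at x -90 mm in the juicer's frame, on two upright legs at y -75 and +75 mm. It stands above the knob, so the gripper must come to the knob leaning along the slide axis.
- knob_grip (a point): Middle of the grip of the slide knob: black, round, 36 mm in diameter, 44 mm long (22 mm either way of this point along the slide axis). z of this frame is the slide axis, outward, leaning 35 degrees from vertical to the juicer's -x; y is the juicer's y. Home: at x -112, z 144 mm in the juicer's frame; the yoke's top (36 by 64 mm, 64 along y) is then 30 mm below it along the axis.
- lock_knob (a joint): Travel of the slide knob along its axis in m: 0 fully home, 0.036 fully out. A spring detent clicks it to both ends; about 8 N moves it.
- strainer: Stainless steel strainer insert, loose: a block 110 mm long (x), 80 mm wide (y), 20 mm thick with slotted top and a bridge handle; same either way round. Origin at the centre of its underside, z up. Seated, its length is along the juicer's x and its top flush with the deck, so its origin is 20 mm below point recess. Starts flat on the worktop left or right of the juicer. 0.17 to 0.35 kg.
- strainer_grip (a point): Centre of the insert's handle bar, 53 mm above its underside; bar 66 mm long along the insert's x, 14 mm thick in y, 14 mm high, with 26 mm of free height between it and the block (two posts 10 mm thick, at x -27 and +27 mm).
- sugar_bowl: White lidded ceramic sugar bowl, 94 mm in diameter, 102 mm high, loose, to be left alone. Origin at the centre of its underside.
- sieve: Round stainless steel sieve, 120 mm in diameter, 55 mm high, with a 100 mm handle along its +x, loose, to be left alone. Origin at the centre of its underside.
- reamer: Wooden citrus reamer 148 mm long lying along its x, 42 mm thick, loose, to be left alone. Origin under its middle.
- tongue_tip (a point): Underside of the free end of the steel tongue that the knob carries: 34 mm wide, 6 mm thick, level, along the juicer's x. Knob home: 2 mm above the deck and reaching 14 mm over the insert's edge, so it bars the recess; knob out: clear of the recess.
Things that resemble listed ones, but are neither listed nor needed, are in the scene too. Leave any orange or pink look-alike of the strainer alone.

How it is judged (in metres and radians):
On the way, in this order (a step that is already met when the one before it is completed fails the run):
1. the knob is pulled out to its outer click (value of joint lock_knob above 0.031 m), for 0.2 s.
2. the insert sits flush in the recess while the knob is still out (value of joint lock_knob above 0.026 m and z of strainer in the frame of recess below -0.0175 m and horizontal distance between strainer and recess below 0.005 m and angle between the x axis of strainer and the x axis of juicer, either way round below 0.08 rad and angle between strainer's own z axis and vertical below 0.05 rad), for 0.2 s.
At the end, for the whole second after the job is handed in: The knob is home (within 4 mm), the insert lies at rest in the recess, flush with the deck within 2.5 mm, centred within 5 mm, its length along the recess within 0.08 rad and level within 0.05 rad (value of joint lock_knob below 0.004 m and z of strainer in the frame of recess between -0.0225 and -0.0175 m and horizontal distance between strainer and recess below 0.005 m and angle between the x axis of strainer and the x axis of juicer, either way round below 0.08 rad and angle between strainer's own z axis and vertical below 0.05 rad and linear speed of strainer below 0.02 m/s); the robot touches nothing.
It fails at once if the insert falls (over 0.6 m/s while the fingers do not hold it) (linear speed of strainer above 0.6 m/s and contact force between the fingers and strainer below 0.05 N).
It fails at once if the sugar bowl is shifted by more than 30 mm or tipped (distance of sugar_bowl from where it was at the start of the episode above 0.03 m or angle between sugar_bowl's own z axis and vertical above 0.4 rad).
It fails at once if the sieve is shifted by more than 30 mm (distance of sieve from where it was at the start of the episode above 0.03 m).
It fails at once if the reamer is shifted by more than 30 mm (distance of reamer from where it was at the start of the episode above 0.03 m).
It also fails if it takes over 72 s, if anything falls off the work surface, if the arm or the gripper's body presses on something with over 40 N, if the wrist force passes 120 N, or if a joint passes its speed limit or range.

## Robot

A 6-joint arm with a two-finger parallel gripper is mounted at the origin on the work surface. World frame = base frame: x ahead of the robot, y to its left, z up, the work surface at z = 0. Lengths are in mm, angles in rad, forces in N, time in s.
With the tool pointing down it reaches from about 375 to 900 mm from the base axis. Payload 3.1 kg.
Tool frame: the origin (TCP) lies at the very end of the fingers, on their centre line; the grasp point (between the pads) lies 19 mm behind it; z points along the fingers, y is the line along which they close (so a half turn about z gives the same grasp; the last joint's range is limited). The gripper opens to 87 mm and grips with 3 to 60 N. Pads are 19 mm wide; open, the fingers measure 117 mm over their backs; the gripper's body (75 mm by 190 mm) begins 51 mm behind the grasp point.
Start: joints at [1.153, 0.527, 1.433, -0, 1.181, -0.178], TCP at [148.403, 607.102, 222.548] pointing down, gripper open.
Joint ranges: [-3.08, 3.08], [-0.75, 2.2], [0.22, 2.44], [-1.43, 4.57], [0, 2.65], [-2.85, 2.85]. Speed limits (rad/s): [2.79, 2.79, 3.14, 3.14, 3.14, 3.14].

## Interface

Orientations are given as [roll, pitch, yaw] about the fixed x, y, z axes, in that order (R = Rz(yaw) Ry(pitch) Rx(roll)).
In Python, from cell import arm, vision, nets gives the robot as it stands. The module is installed in compiled form; this text tells all that it offers.
- The arm moves only by the tool jog_arm, never from a script. Its argument "series" is a list of rows, each a list of 3 entries, a list of its own where there are three numbers: the opening, from 0 (shut) to 1 (fully open), then the shift along the tool's x, y, z each as a share of 0.05 m, from -1 to 1, then the turn about the tool's z as a share of 0.12 rad, from -1 to 1. A call has 1 to 5 rows; each row shifts and turns the commanded pose from where the row before left it, along the tool's axes as they then stand; what a row does not reach is not made up. A row lasts 1/10 s, in which the tool goes at most 50 mm and 8.59 degrees, less where a joint would pass 70% of its speed; a pose out of reach is approached as far as the arm can. A call with a number of a shift or a turn outside -1 to 1 is refused whole. A call with a gripper value outside its range is refused whole. The fingers move at their own pace and stop on an object; "squeeze" is the grip in N (left out, the last holds). Time passes only in rows, so rows that do not move let the fingers close. It gives the time, the measured TCP pose, the force, the opening and the grip force at its end, in the units of the state.
- arm.state(): the state, without advancing time (a new reading comes with each control period).
- vision.snapshot(name): name is "scene" or "side" or "wrist"; returns a dict with "pixels" (400x640x3 uint8, blue, green, red), "intrinsics" (3x3 intrinsics, pixels), "cam_to_world" (4x4, takes a point from camera to world coordinates). Camera axes: x right, y up, looking along -z (the intrinsics and any distortion apply to the point x, -y, -z); pixel columns grow to the right and rows downward; lengths in mm; the calibration is good to about 2 mm. A picture is of the moment at which its call begins. There is no depth.
- arm.close_job(): hands the job in; it is judged then, once.
Trained networks look in a picture, given as the dict that the camera call returned (one of the last four; its "shot" number tells which), for a name from the list of things; names that differ only in an ending like _2 or _b are one class to them, and where a whole thing is asked for, a point or a joint stands for the part that bears it (a point fixed in the world has none). Each returns a list of dicts, best first, with "score" (0 to 1); they miss things now and then, are a little off and sometimes report something else, mostly with a low value. They report only what shows in the picture. A call takes as long as a camera call. They do not tell look-alikes from the thing itself.
- nets.find_in(picture, name): "bbox" ([left, top, right, bottom] in pixels, round what is visible of it).
The state is a dict: "clock": time; "joints": joint angles; "qvel": joint speeds; "effort": joint torques, N m; "position": TCP position; "orientation": TCP orientation; "ft_force": force on the tool from outside, world axes, zero at the start; "moment": the same for the moment, N m; "opening": finger opening in mm; "gripper_force": force on a finger pad.
Only numpy, scipy, OpenCV 4.12 (cv2) and the standard library are available. Lean on these libraries where they do the work, as an engineer would, in place of code of your own. Each camera call takes 0.05 s, during which the arm holds its last target. There are 200 camera calls.

## Working session

There is one attempt and no reset: what is moved stays moved. The work goes in short steps, Python scripts to look and compute and a tool call to move; the robot and the scene stay as the last step left them, time stands still between calls to the robot, and variables do not carry over. Pictures are saved under pics/ and viewed, at most 11 in all, crops included, and the job is handed in when it is done.

Besides the shell and the picture viewer there is one more tool, called after "Call:" by a JSON object that holds its "api" and its "payload", one argument or row to a line. jog_arm: Moves the arm, as the interface text tells. Its arguments: {"type":"object","properties":{"series":{"type":"array"},"squeeze":{"type":"number"}},"required":["series"]}

```bash
mkdir -p pics
cat > h.py <<'E'
import numpy as np, cv2
from cell import arm, vision, nets
def snap(n):
    d=vision.snapshot(n); return d
def ray(d,uv):
    K=np.array(d["intrinsics"]);T=np.array(d["cam_to_world"])
    v=np.linalg.inv(K)@np.array([uv[0],uv[1],1.]); v=T[:3,:3]@np.array([v[0],-v[1],-v[2]]); return T[:3,3],v
def atz(d,uv,z):
    o,v=ray(d,uv); return o+v*(z-o[2])/v[2]
def proj(d,P):
    K=np.array(d["intrinsics"]);T=np.linalg.inv(np.array(d["cam_to_world"]))
    P=np.atleast_2d(P); c=P@T[:3,:3].T+T[:3,3]; q=np.c_[c[:,0],-c[:,1],-c[:,2]]@K.T; return q[:,:2]/q[:,2:]
E
python3 - <<'E'
from h import *
ims=[]
for n in ["scene","side"]:
    d=snap(n); np.save(n+".npy",d,allow_pickle=True)
    print(n,d.keys(),np.round(d["cam_to_world"],2).tolist(),np.round(d["intrinsics"],1).tolist())
    for k in ["juicer","knob_grip","strainer","sugar_bowl","sieve","reamer"]:
        print(k,[(np.round(r["bbox"]).tolist(),round(r["score"],2)) for r in nets.find_in(d,k)[:4]])
    cv2.imwrite(f"pics/{n}1.png",d["pixels"])
print(arm.state())
E
```

```text
scene dict_keys(['pixels', 'intrinsics', 'cam_to_world', 'shot']) [[0.01, -0.85, 0.53, 1376.76], [1.0, 0.02, 0.01, -81.93], [-0.02, 0.53, 0.85, 1602.21], [0.0, 0.0, 0.0, 1.0]] [[507.5, 0.0, 326.5], [0.0, 507.5, 190.8], [0.0, 0.0, 1.0]]
juicer [([296.0, 176.0, 417.0, 256.0], 0.77)]
knob_grip [([364.0, 194.0, 408.0, 226.0], 0.55)]
strainer [([243.0, 154.0, 267.0, 182.0], 0.81), ([188.0, 202.0, 223.0, 231.0], 0.73), ([239.0, 196.0, 268.0, 225.0], 0.68), ([279.0, 176.0, 313.0, 208.0], 0.61)]
sugar_bowl [([440.0, 187.0, 467.0, 218.0], 0.62)]
sieve [([434.0, 235.0, 474.0, 298.0], 0.96)]
reamer [([226.0, 244.0, 274.0, 259.0], 0.76)]
side dict_keys(['pixels', 'intrinsics', 'cam_to_world', 'shot']) [[0.72, 0.52, -0.45, -61.87], [-0.69, 0.54, -0.49, -685.81], [-0.01, 0.66, 0.75, 1060.02], [0.0, 0.0, 0.0, 1.0]] [[374.8, 0.0, 318.0], [0.0, 374.8, 200.8], [0.0, 0.0, 1.0]]
juicer [([257.0, 135.0, 369.0, 228.0], 0.97)]
knob_grip [([282.0, 152.0, 308.0, 187.0], 0.57)]
strainer [([404.0, 296.0, 444.0, 331.0], 0.8), ([307.0, 246.0, 334.0, 280.0], 0.8), ([307.0, 297.0, 353.0, 341.0], 0.57), ([352.0, 25
[... 259 characters left out ...]
 425.0, 258.0], 0.78)]
{'clock': 0.7, 'joints': array([ 1.15247916e+00,  5.27473478e-01,  1.43270348e+00,  1.27732239e-05,
        1.18141648e+00, -1.78479102e-01]), 'qvel': array([-0.00087708, -0.00059796, -0.00096311,  0.00196204,  0.00026401,
       -0.00176927]), 'effort': array([-7.29305657e-05, -4.39863539e+01, -1.76951247e+01,  6.34456845e-02,
        5.04068274e-02, -1.94189010e-05]), 'position': array([148.40957612, 607.09565028, 222.56359827]), 'orientation': array([ 3.14159134e+00, -1.17701092e-05,  2.90174974e+00]), 'ft_force': array([ 0.13394912,  0.13062735, -0.49996137]), 'moment': array([0.03356386, 0.01500752, 0.01648799]), 'gripper_force': 0.0, 'opening': 87.03445321895651}
```

View pics/scene1.png

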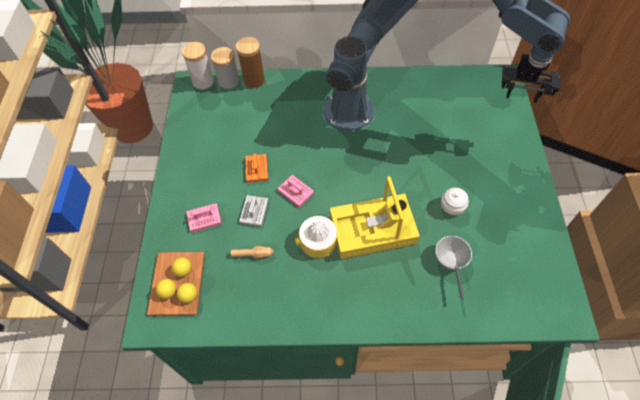

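View pics/side1.png

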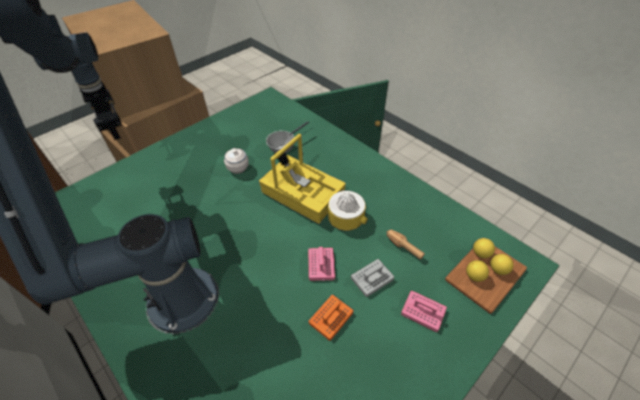

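```bash
cat > fit.py <<'E'
from h import *
from scipy.optimize import minimize
S=4
def fg(d,roi):
    im=cv2.resize(d["pixels"],None,fx=S,fy=S,interpolation=cv2.INTER_CUBIC)
    b,g,r=[im[...,i].astype(int) for i in range(3)]
    m=~((g>r+12)&(g>b+3))
    M=np.zeros(m.shape,np.uint8);x0,y0,x1,y1=[int(S*v) for v in roi]
    M[y0:y1,x0:x1]=m[y0:y1,x0:x1]
    n,l,s,_=cv2.connectedComponentsWithStats(M); k=1+np.argmax(s[1:,4]); return (l==k).astype(np.uint8)
def box(x0,x1,y0,y1,z0,z1): return np.array([[x,y,z] for x in(x0,x1) for y in(y0,y1) for z in(z0,z1)],float)
def disc(x,y,r,z): a=np.linspace(0,2*np.pi,40); return np.c_[x+r*np.cos(a),y+r*np.sin(a),0*a+z]
u=np.array([-np.sin(.6109),0,np.cos(.6109)])
def cyl(c,r,h):
    a=np.linspace(0,2*np.pi,24); w=np.array([np.cos(.6109),0,np.sin(.6109)])
    p=c+r*(np.outer(np.cos(a),w)+np.outer(np.sin(a),[0,1,0])); return np.r_[p+h*u,p-h*u]
def juicer():
    return [box(-165,105,-85,85,0,70),np.r_[disc(165,0,65,0),disc(165,0,65,70)],box(100,165,-65,65,0,70),
      np.r_[disc(165,0,45,70),disc(165,0,6,116)],box(-97,-83,-82,-68,70,208),box(-97,-83,68,82,70,208),box(-97,-83,-82,82,201,215),
      cyl(np.array([-112,0,144]),18,22),cyl(np.array([-112,0,144])-u*50,14,25)]
def strainer(): return [box(-55,55,-40,40,0,20),box(-33,33,-7,7,46,60),box(-32,-22,-7,7,20,60),box(22,32,-7,7,20,60)]
def tf(p,P): c,s=np.cos(p[2]),np.sin(p[2]); return P@np.array([[c,-s,0],[s,c,0],[0,0,1]]).T+[p[0],p[1],0]
def render(d,parts,p,shape):
    M=np.zeros(shape,np.uint8)
    for P in parts:
        q=proj(d,tf(p,P)); q=(q+.5)*S-.5
        cv2.fillConvexPoly(M,cv2.convexHull(np.round(q*16).astype(np.int32)),1,shift=4)
    return M
def fit(views,parts,p0):
    def c(p):
        e=0
        for d,m in views:
            R=render(d,parts,p,m.shape); e+=1-(R&m).sum()/((R|m).sum())
        return e
    best=None
    for dy in (-.2,0,.2):
        s=np.array([p0+np.array(v) for v in ([0,0,dy],[20,0,dy],[0,20,dy],[0,0,dy+.15])])
        r=minimize(c,s[0],method="Nelder-Mead",options=dict(initial_simplex=s,xatol=.05,fatol=1e-5))
        if best is None or r.fun<best.fun: best=r
    return best.x,best.fun
E
python3 - <<'E'
from fit import *
sc=np.load("scene.npy",allow_pickle=True).item(); sd=np.load("side.npy",allow_pickle=True).item()
p=lambda uv,z:np.round(atz(sc,uv,z)[:2])
print(p((375,225),70),p((254,210),10),p((455,202),50),p((454,252),27),p((251,253),20), p((296,190),10))
vj=[(sc,fg(sc,(290,170,425,262))),(sd,fg(sd,(256,130,373,233)))]
vs=[(sc,fg(sc,(236,190,275,230))),(sd,fg(sd,(347,254,397,300)))]
a=atz(sc,(319,236),70);b=atz(sc,(375,225),70);yaw=np.arctan2(*(a-b)[[1,0]])
print(yaw)
for name,v,parts,p0 in [("juicer",vj,juicer(),np.array([*b[:2],yaw])),("strainer",vs,strainer(),np.array([*atz(sc,(254,210),10)[:2],-1.5]))]:
    allv=[]
    for vv in (v,v[:1],v[1:]):
        x,f=fit(vv,parts,p0); print(name,np.round(x,3),round(f,4)); allv.append(x)
    np.save(name+"_p.npy",allv[0])
    ims=[]
    for d,m in v:
        im=cv2.resize(d["pixels"],None,fx=S,fy=S,interpolation=cv2.INTER_CUBIC)
        R=render(d,parts,allv[0],m.shape)
        cs,_=cv2.findContours(R,0,2);cv2.drawContours(im,cs,-1,(255,0,255),1)
        cs,_=cv2.findContours(m,0,2);cv2.drawContours(im,cs,-1,(255,255,0),1)
        x,y,w,h=cv2.boundingRect(R);ims.append(cv2.resize(im[y-20:y+h+20,x-20:x+w+20],(390,290)))
    np.save(name+"_im.npy",np.hstack(ims))
cv2.imwrite("pics/fit1.png",np.vstack([np.load("juicer_im.npy"),np.load("strainer_im.npy")]))
E
```

```text
[570.  70.] [ 469. -357.] [474. 359.] [656. 334.] [ 643. -355.] [ 387. -207.]
-1.3745402258622719
juicer [560.89   37.53   -1.369] 0.1514
juicer [559.507  36.896  -1.371] 0.0389
juicer [562.271  38.66   -1.377] 0.1028
strainer [ 469.279 -358.959   -1.301] 0.6256
strainer [ 471.293 -359.052   -1.339] 0.3125
strainer [ 468.829 -358.734   -1.27 ] 0.3109
```

View pics/fit1.png

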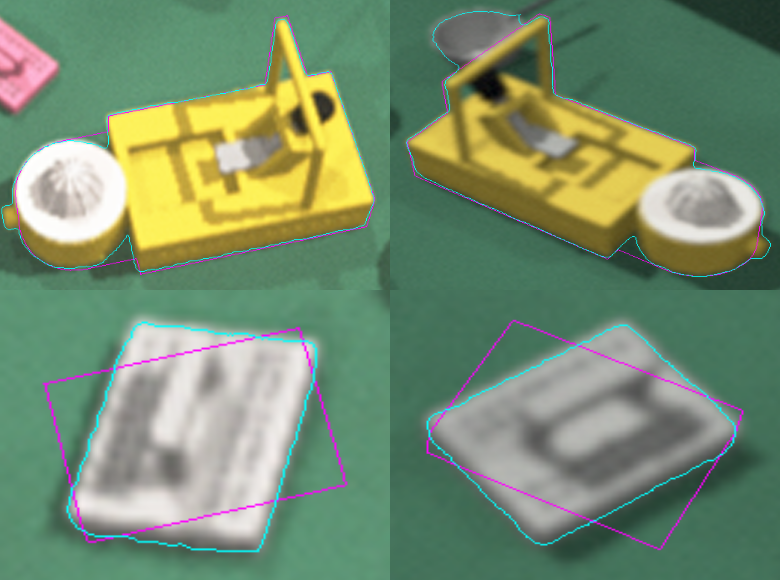

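Run:
```python
from fit import *
sc=np.load("scene.npy",allow_pickle=True).item(); sd=np.load("side.npy",allow_pickle=True).item()
vs=[(sc,fg(sc,(236,190,275,230))),(sd,fg(sd,(347,254,397,300)))]
for vv in (vs,vs[:1],vs[1:]):
    for y in (-.2,0.2,.5):
        x,f=fit(vv,strainer(),np.array([469,-358,y])); print(np.round(x,3),round(f,4))
w=snap("wrist"); st=arm.state()
T=np.array(w["cam_to_world"]); print(np.round(T,2).tolist(), np.round(w["intrinsics"],1).tolist())
from scipy.spatial.transform import Rotation as Ro
R=Ro.from_euler("xyz",st["orientation"]).as_matrix(); print("cam in tool",np.round(R.T@(T[:3,3]-st["position"])), np.round(R.T@T[:3,:3],2).tolist())
# rectified deck, 2px/mm, juicer frame x right y up
p=(560.5,37.5,-1.372)
ims=[]
for d in (sc,sd):
    J=box(-165,105,-85,85,70,70)[::2].astype(np.float32)
    q=proj(d,tf(p,J.astype(float))).astype(np.float32)
    t=np.array([[(a[0]+175)*2,(95-a[1])*2] for a in J],np.float32)
    im=cv2.warpPerspective(d["pixels"],cv2.getPerspectiveTransform(q,t),(570,300),flags=cv2.INTER_CUBIC)
    for x in range(-150,110,25): cv2.line(im,((x+175)*2,0),((x+175)*2,12 if x%50 else 25),(0,0,255),1)
    ims.append(im[:,:] )
cv2.imwrite("pics/deck.png",np.vstack(ims))
```

```text
[ 4.70031e+02 -3.59069e+02 -1.83000e-01] 0.0871
[ 4.6999e+02 -3.5909e+02 -1.8300e-01] 0.0872
[ 4.70164e+02 -3.58969e+02 -1.84000e-01] 0.0874
[ 4.70337e+02 -3.59205e+02 -1.84000e-01] 0.0315
[ 4.70337e+02 -3.59205e+02 -1.84000e-01] 0.0315
[ 4.70467e+02 -3.59137e+02 -1.81000e-01] 0.0314
[ 4.69297e+02 -3.59496e+02 -1.81000e-01] 0.0538
[ 4.69027e+02 -3.58733e+02 -1.69000e-01] 0.0563
[ 4.67612e+02 -3.57942e+02 -1.82000e-01] 0.056
[[0.24, -0.94, -0.24, 82.53], [0.97, 0.23, 0.06, 622.73], [-0.0, -0.25, 0.97, 384.47], [0.0, 0.0, 0.0, 1.0]] [[335.5, 0.0, 321.5], [0.0, 335.5, 197.0], [0.0, 0.0, 1.0]]
cam in tool [  68.   -0. -162.] [[-0.0, 0.97, 0.25], [1.0, 0.0, 0.0], [0.0, 0.25, -0.97]]
```

View pics/deck.png

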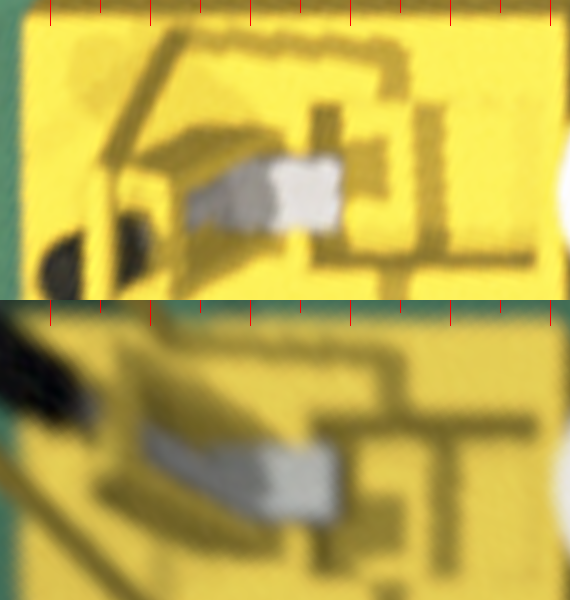

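Call:
{"api": "jog_arm", "payload": {
  "series": [
    [1,[0,0,-0.16],1],
    [1,[0,0,-0.16],1],
    [1,[0,0,-0.16],1],
    [1,[0,0,-0.16],1],
    [1,[0,0,-0.16],1]
  ],
  "squeeze": 40
}}

```text
clock: 1.25
position: [148.4, 607.1, 262.9]
orientation: [-3.142, -0.0, 2.297]
ft_force: [0.3, -0.0, 0.1]
opening: 86.8
gripper_force: 0.0
```

Call:
{"api": "jog_arm", "payload": {
  "series": [
    [1,[0,0,-0.16],1],
    [1,[0,0,-0.16],1],
    [1,[0,0,-0.16],1],
    [1,[0,0,-0.16],1],
    [1,[0,0,-0.16],0.43]
  ]
}}

```text
clock: 1.75
position: [148.4, 607.0, 302.9]
orientation: [-3.142, 0.0, 1.767]
ft_force: [0.2, -0.4, -1.1]
opening: 86.8
gripper_force: 0.0
```

Call:
{"api": "jog_arm", "payload": {
  "series": [
    [1,[-0.69,0.39,0],0],
    [1,[-0.69,0.39,0],0],
    [1,[-0.69,0.39,0],0],
    [1,[-0.69,0.39,0],0],
    [1,[-0.69,0.39,0],0]
  ]
}}

```text
clock: 2.25
position: [278.9, 456.1, 302.7]
orientation: [3.141, -0.0, 1.771]
ft_force: [0.6, 0.2, 0.6]
opening: 86.9
gripper_force: 0.0
```

Call:
{"api": "jog_arm", "payload": {
  "series": [
    [1,[-0.69,0.386,0],0],
    [1,[-0.69,0.386,0],0],
    [1,[-0.69,0.386,0],0],
    [1,[-0.69,0.386,0],0],
    [1,[-0.69,0.386,0],0]
  ]
}}

```text
clock: 2.75
position: [407.8, 306.1, 302.8]
orientation: [3.141, -0.0, 1.77]
ft_force: [0.5, 0.2, -0.5]
opening: 87.2
gripper_force: 0.0
```

Call:
{"api": "jog_arm", "payload": {
  "series": [
    [1,[-0.69,0.386,0],0],
    [1,[-0.69,0.386,0],0],
    [1,[-0.69,0.386,0],0],
    [1,[-0.69,0.386,0],0],
    [1,[-0.69,0.386,0],0]
  ]
}}

```text
clock: 3.25
position: [536.6, 156.0, 302.7]
orientation: [3.141, -0.0, 1.77]
ft_force: [1.0, 0.6, -0.4]
opening: 87.0
gripper_force: 0.0
```

Run:
```python
from fit import *
s=arm.state();print(s["position"],s["orientation"])
w=snap("wrist"); np.save("w1.npy",w,allow_pickle=True)
print([(np.round(r["bbox"]).tolist(),round(r["score"],2)) for r in nets.find_in(w,"knob_grip")])
im=w["pixels"].copy()
p=(560.5,37.5,-1.372)
for P in juicer()+[box(-19.5,94.5,-42,42,70,70)]:
    q=cv2.convexHull(np.round(proj(w,tf(p,P))*16).astype(np.int32)); cv2.polylines(im,[q],True,(255,0,255),1,shift=4)
cv2.imwrite("pics/w1.png",im)
```

```text
[536.57226453 156.01509924 302.72567296] [ 3.14117521e+00 -1.24064532e-04  1.76994780e+00]
[([303.0, 168.0, 341.0, 250.0], 0.82)]
```

View pics/w1.png

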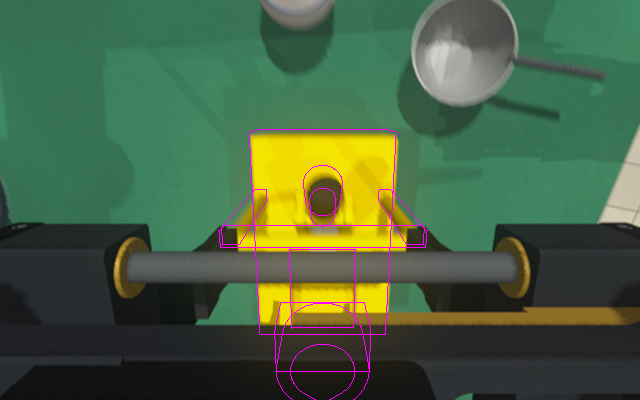

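Call:
{"api": "jog_arm", "payload": {
  "series": [
    [1,[0.02,0,0.8],0],
    [1,[0,0,0.8],0],
    [1,[0,0,0.7],0],
    [1,[0,0,0.3],0],
    [1,[0,0,0.2],0]
  ]
}}

```text
clock: 3.85
position: [534.1, 158.8, 160.9]
orientation: [-3.139, -0.001, 1.771]
ft_force: [0.5, 0.3, 0.9]
opening: 87.4
gripper_force: 0.0
```

Call:
{"api": "jog_arm", "payload": {
  "series": [
    [1,[0,0,0.1],0],
    [1,[0,0,0.08],0],
    [1,[0,0,0.05],0],
    [1,[0,0,0],0]
  ]
}}

```text
clock: 4.25
position: [535.8, 158.5, 151.6]
orientation: [3.141, 0.0, 1.77]
ft_force: [-0.0, -0.8, -0.4]
opening: 87.3
gripper_force: 0.0
```

Call:
{"api": "jog_arm", "payload": {
  "series": [
    [0,[0,0,0],0],
    [0,[0,0,0],0],
    [0,[0,0,0],0],
    [0,[0,0,0],0],
    [0,[0,0,0],0]
  ],
  "squeeze": 45
}}

```text
clock: 4.75
position: [535.5, 158.4, 151.1]
orientation: [3.141, 0.0, 1.77]
ft_force: [-0.3, -0.3, -0.5]
opening: 54.9
gripper_force: 0.0
```

Call:
{"api": "jog_arm", "payload": {
  "series": [
    [0,[-0.02,0,0],0],
    [0,[0,0,0],0],
    [0,[0,0,0],0],
    [0,[0,0,0],0],
    [0,[0,0,0],0]
  ]
}}

```text
clock: 5.25
position: [537.1, 157.5, 151.2]
orientation: [3.139, 0.0, 1.77]
ft_force: [4.9, 0.5, -4.0]
opening: 33.2
gripper_force: 45.0
```

Call:
{"api": "jog_arm", "payload": {
  "series": [
    [0,[0.055,0,-0.078],0],
    [0,[0.055,0,-0.078],0],
    [0,[0.055,0,-0.078],0],
    [0,[0.055,0,-0.078],0],
    [0,[0,0,0],0]
  ]
}}

```text
clock: 5.75
position: [534.9, 168.7, 167.5]
orientation: [3.138, -0.0, 1.77]
ft_force: [4.1, 1.8, 0.6]
opening: 34.1
gripper_force: 45.0
```

Call:
{"api": "jog_arm", "payload": {
  "series": [
    [0,[0.055,0,-0.078],0],
    [0,[0.055,0,-0.078],0],
    [0,[0.055,0,-0.078],0],
    [0,[0.055,0,-0.078],0],
    [0,[0,0,0],0]
  ]
}}

```text
clock: 6.25
position: [532.9, 177.9, 180.8]
orientation: [3.139, 0.003, 1.771]
ft_force: [8.8, -2.1, -12.5]
opening: 33.9
gripper_force: 45.0
```

Call:
{"api": "jog_arm", "payload": {
  "series": [
    [0,[0,0,0],0],
    [0,[0,0,0],0],
    [1,[0,0,0],0],
    [1,[0,0,0],0],
    [1,[0,0,0],0]
  ]
}}

```text
clock: 6.75
position: [529.5, 178.7, 181.8]
orientation: [-3.137, -0.0, 1.77]
ft_force: [0.3, -0.4, 0.5]
opening: 50.0
gripper_force: 0.0
```

Call:
{"api": "jog_arm", "payload": {
  "series": [
    [1,[0,0,0],0],
    [1,[0,0,0],0],
    [1,[0,0,-0.4],0],
    [1,[0,0,-1],0],
    [1,[0,0,-1],0]
  ]
}}

```text
clock: 7.25
position: [529.9, 178.9, 302.6]
orientation: [-3.138, -0.0, 1.77]
ft_force: [1.7, 1.4, -0.3]
opening: 84.8
gripper_force: 0.0
```

Run:
```python
from fit import *
s=arm.state();print(s["clock"],s["position"],s["orientation"])
p=(560.5,37.5,-1.372)
c=np.array([-112,0,144])
ims=[]
for n in("wrist","scene"):
    w=snap(n); im=cv2.resize(w["pixels"],None,fx=3,fy=3,interpolation=cv2.INTER_CUBIC)
    for t,col in((0,(255,0,255)),(36,(0,255,0))):
        q=cv2.convexHull(np.round((3*proj(w,tf(p,cyl(c+u*t,18,22)))+1)*16).astype(np.int32)); cv2.polylines(im,[q],True,col,1,shift=4)
    m=(3*proj(w,tf(p,(c+u*20)[None]))[0]).astype(int); print(n,m/3)
    x=max(m[0]-195,0);y=max(m[1]-195,0); ims.append(cv2.resize(im[y:y+390,x:x+390],(390,390)))
cv2.imwrite("pics/k2.png",np.hstack(ims))
```

```text
7.25 [529.93639425 178.88295833 302.64055393] [-3.13752926e+00 -3.13159603e-04  1.77030785e+00]
wrist [325.         207.66666667]
scene [403.         202.33333333]
```

View pics/k2.png

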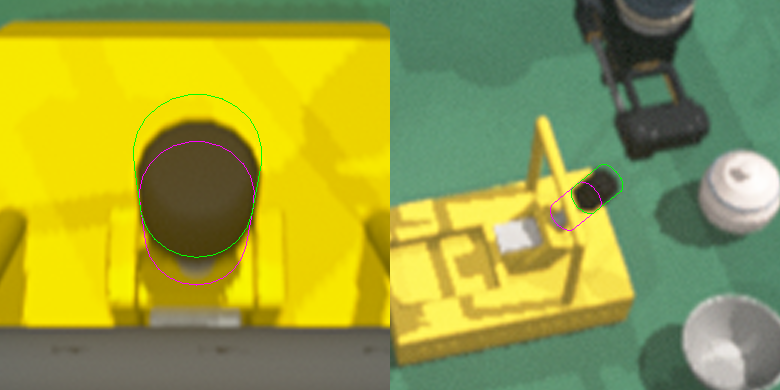

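Run:
```python
from fit import *
p=(560.5,37.5,-1.372); c=np.array([-112,0,144])
def meas(w,t,name):
    q=proj(w,tf(p,cyl(c+u*t,18,22))); a=q.min(0).astype(int)-8; b=q.max(0).astype(int)+8
    g=w["pixels"][a[1]:b[1],a[0]:b[0]].astype(int).max(2); m=g<95
    n,l,s,_=cv2.connectedComponentsWithStats(m.astype(np.uint8)); k=1+np.argmax(s[1:,4])
    print(name,"t",t,"dark l,t,r,b",s[k][:2]+a,s[k][:2]+a+s[k][2:4],"model",np.round(q.min(0)),np.round(q.max(0)))
meas(np.load("w1.npy",allow_pickle=True).item(),0,"w1"); meas(np.load("scene.npy",allow_pickle=True).item(),0,"sc home")
meas(np.load("side.npy",allow_pickle=True).item(),0,"sd home")
for n in("wrist","scene","side"):
    w=snap(n)
    for t in(30,36): meas(w,t,n)
```

```text
w1 t 0 dark l,t,r,b [308 179] [341 217] model [303. 165.] [342. 215.]
sc home t 0 dark l,t,r,b [400 201] [406 210] model [391. 197.] [408. 214.]
sd home t 0 dark l,t,r,b [277 143] [297 166] model [275. 150.] [290. 166.]
wrist t 30 dark l,t,r,b [298 180] [335 227] model [296. 175.] [337. 227.]
wrist t 36 dark l,t,r,b [298 180] [335 227] model [295. 172.] [337. 225.]
scene t 30 dark l,t,r,b [400 194] [414 207] model [397. 193.] [414. 209.]
scene t 36 dark l,t,r,b [400 194] [414 207] model [398. 192.] [415. 208.]
side t 30 dark l,t,r,b [268 135] [287 154] model [271. 143.] [286. 159.]
side t 36 dark l,t,r,b [268 133] [287 154] model [270. 142.] [285. 157.]
```

Call:
{"api": "jog_arm", "payload": {
  "series": [
    [1,[-0.86,-0.275,0],0],
    [1,[-0.86,-0.275,0],0],
    [1,[-0.86,-0.275,0],0],
    [1,[-0.86,-0.275,0],0],
    [1,[-0.86,-0.275,0],0]
  ]
}}

```text
clock: 8.0
position: [504.5, -46.5, 300.0]
orientation: [-3.137, -0.003, 1.771]
ft_force: [0.1, -0.7, 0.6]
opening: 86.9
gripper_force: 0.0
```

Call:
{"api": "jog_arm", "payload": {
  "series": [
    [1,[-0.86,-0.275,0],0],
    [1,[-0.86,-0.275,0],0],
    [1,[-0.86,-0.275,0],0],
    [1,[-0.86,-0.275,0],0],
    [1,[-0.86,-0.275,0],0]
  ]
}}

```text
clock: 8.5
position: [480.0, -270.5, 299.8]
orientation: [-3.138, -0.004, 1.77]
ft_force: [0.8, 0.3, 0.2]
opening: 87.4
gripper_force: 0.0
```

Call:
{"api": "jog_arm", "payload": {
  "series": [
    [1,[-0.86,-0.275,0],-1],
    [1,[-0.86,-0.275,0],-1],
    [1,[0,0,0],-1],
    [1,[0,0,0],-1],
    [1,[0,0,0],-1]
  ]
}}

```text
clock: 9.0
position: [475.8, -359.2, 299.1]
orientation: [3.141, -0.006, 2.374]
ft_force: [-0.3, 0.4, -0.3]
opening: 87.3
gripper_force: 0.0
```

Call:
{"api": "jog_arm", "payload": {
  "series": [
    [1,[0,0,0],-1],
    [1,[0,0,0],-1],
    [1,[0,0,0],-1],
    [1,[0,0,0],-1],
    [1,[0,0,0],-0.9]
  ]
}}

```text
clock: 9.5
position: [476.1, -358.5, 299.4]
orientation: [3.138, -0.005, 2.963]
ft_force: [-0.2, 0.4, 0.2]
opening: 87.2
gripper_force: 0.0
```

Run:
```python
from fit import *
s=arm.state();print(s["clock"],s["position"],s["orientation"])
w=snap("wrist"); np.save("w2.npy",w,allow_pickle=True)
im=w["pixels"].copy()
for P in strainer():
    q=cv2.convexHull(np.round(proj(w,tf((470,-359,-.183),P))*16).astype(np.int32)); cv2.polylines(im,[q],True,(255,0,255),1,shift=4)
q=proj(w,tf((470,-359,-.183),np.array([[0,0,0.]])))[0]
cv2.imwrite("pics/w2.png",im)
m=fg(w,(max(q[0]-80,0),max(q[1]-70,0),q[0]+80,min(q[1]+70,245)))
x,f=fit([(w,m)],strainer(),np.array([470,-359,-.183])); print(x,f)
```

```text
9.5 [ 476.05425183 -358.54385129  299.39479819] [ 3.13792126 -0.00475381  2.96285081]
[ 4.69226810e+02 -3.59726940e+02 -1.59160853e-01] 0.028617850153243918
```

View pics/w2.png

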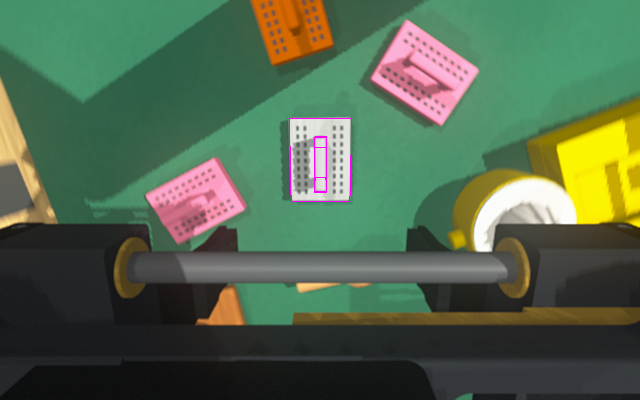

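Call:
{"api": "jog_arm", "payload": {
  "series": [
    [1,[0.125,-0.04,0.9],0],
    [1,[0,0,0.9],0],
    [1,[0,0,0.9],0],
    [1,[0,0,0.9],0],
    [1,[0,0,0.8],0]
  ]
}}

```text
clock: 10.05
position: [469.0, -358.7, 78.5]
orientation: [3.138, -0.004, 2.956]
ft_force: [-0.3, -0.9, 0.2]
opening: 86.9
gripper_force: 0.0
```

Call:
{"api": "jog_arm", "payload": {
  "series": [
    [1,[0,0,0.5],0],
    [1,[0,0,0.2],0],
    [1,[0,0,0.1],0],
    [1,[0,0,0],0]
  ]
}}

```text
clock: 10.45
position: [470.6, -360.5, 42.0]
orientation: [3.141, -0.0, 2.958]
ft_force: [-0.5, -0.2, -0.2]
opening: 87.1
gripper_force: 0.0
```

Call:
{"api": "jog_arm", "payload": {
  "series": [
    [0.3,[0,0,0],0],
    [0.3,[0,0,0],0],
    [0.3,[0,0,0],0],
    [0.3,[0,0,0],0],
    [0.3,[0,0,0],0]
  ],
  "squeeze": 30
}}

```text
clock: 10.95
position: [470.8, -360.7, 42.7]
orientation: [-3.141, 0.001, 2.958]
ft_force: [0.8, -0.1, 0.6]
opening: 55.2
gripper_force: 0.0
```

Call:
{"api": "jog_arm", "payload": {
  "series": [
    [0.4,[0.02,0.02,0.15],0],
    [0.4,[0,0,0],0],
    [0,[0,0,0],0],
    [0,[0,0,0],0],
    [0,[0,0,0],0]
  ]
}}

```text
clock: 11.45
position: [469.9, -359.5, 34.7]
orientation: [-3.142, 0.0, 2.958]
ft_force: [-0.5, -0.2, 0.5]
opening: 18.5
gripper_force: 0.0
```

Call:
{"api": "jog_arm", "payload": {
  "series": [
    [0,[0,0,0],0],
    [0,[0,0,0],0],
    [0,[0,0,0],0],
    [0,[0,0,0],0],
    [0,[0,0,0],0]
  ]
}}

```text
clock: 11.95
position: [469.9, -359.4, 34.7]
orientation: [3.141, -0.0, 2.958]
ft_force: [0.9, 0.9, -0.2]
opening: 13.5
gripper_force: 30.0
```

Run:
```python
from fit import *
s=arm.state();print(s["clock"],s["position"],s["orientation"],s["opening"],s["gripper_force"])
```

```text
11.95 [ 469.89517979 -359.35391206   34.73694941] [ 3.14148362e+00 -2.81315684e-06  2.95815658e+00] 13.512950867065166 29.998242342844605
```

Call:
{"api": "jog_arm", "payload": {
  "series": [
    [0,[0,0,-0.3],0],
    [0,[0,0,-0.7],0],
    [0,[0,0,-0.8],0],
    [0,[0,0,-0.8],0],
    [0,[0,0,-0.7],0]
  ],
  "squeeze": 40
}}

```text
clock: 12.45
position: [469.8, -359.5, 202.7]
orientation: [-3.14, 0.001, 2.958]
ft_force: [1.0, -0.6, -2.6]
opening: 13.5
gripper_force: 40.0
```

Call:
{"api": "jog_arm", "payload": {
  "series": [
    [0,[-0.06,0.5,0],0],
    [0,[-0.06,0.75,0],0],
    [0,[-0.06,0.75,0],0],
    [0,[-0.06,0.75,0],0],
    [0,[-0.06,0.75,0],0]
  ]
}}

```text
clock: 12.95
position: [516.4, -188.7, 200.8]
orientation: [-3.141, 0.001, 2.958]
ft_force: [-0.3, -0.3, -1.0]
opening: 13.5
gripper_force: 40.0
```

Call:
{"api": "jog_arm", "payload": {
  "series": [
    [0,[-0.06,0.75,0],0],
    [0,[-0.06,0.75,0],0],
    [0,[-0.06,0.75,0],0],
    [0,[-0.06,0.75,0],0],
    [0,[-0.06,0.75,0],0]
  ]
}}

```text
clock: 13.45
position: [565.4, -6.9, 200.7]
orientation: [-3.141, 0.001, 2.958]
ft_force: [1.1, -0.1, -1.4]
opening: 13.5
gripper_force: 40.0
```

Call:
{"api": "jog_arm", "payload": {
  "series": [
    [0,[0,0.18,0],0.9],
    [0,[0,0,0],1],
    [0,[0,0,0],1],
    [0,[0,0,0],1],
    [0,[0,0,0],1]
  ]
}}

```text
clock: 13.95
position: [566.7, 0.5, 200.6]
orientation: [-3.142, 0.0, 2.366]
ft_force: [-1.2, 0.3, -2.0]
opening: 13.3
gripper_force: 40.0
```

Call:
{"api": "jog_arm", "payload": {
  "series": [
    [0,[0,0,0],1],
    [0,[0,0,0],1],
    [0,[0,0,0],1],
    [0,[0,0,0],1],
    [0,[0,0,0],1]
  ]
}}

```text
clock: 14.45
position: [566.7, 0.3, 200.6]
orientation: [3.142, 0.0, 1.765]
ft_force: [0.4, 0.3, -2.0]
opening: 13.9
gripper_force: 40.0
```

Run:
```python
from fit import *
s=arm.state();print(s["clock"],s["position"],s["orientation"],s["opening"],s["gripper_force"])
w=snap("wrist"); np.save("w3.npy",w,allow_pickle=True)
s=arm.state();pos=s["position"];print(pos,s["orientation"])
im=w["pixels"].copy()
yaw=s["orientation"][2]-np.pi
for P in strainer():
    q=cv2.convexHull(np.round(proj(w,tf((pos[0],pos[1],yaw),P+[0,0,pos[2]-34.7]))*16).astype(np.int32)); cv2.polylines(im,[q],True,(255,0,255),1,shift=4)
for P in [box(-19.5,94.5,-42,42,70,70),box(-165,105,-85,85,70,70)]:
    q=cv2.convexHull(np.round(proj(w,tf((560.5,37.5,-1.372),P))*16).astype(np.int32)); cv2.polylines(im,[q],True,(255,0,0),1,shift=4)
cv2.imwrite("pics/w3.png",im)
```

```text
14.45 [5.66687459e+02 3.48875203e-01 2.00602636e+02] [3.14154934e+00 2.37257588e-04 1.76524898e+00] 13.892465194756445 39.993112832307816
[5.66779398e+02 3.62316368e-01 2.00602844e+02] [3.14134743e+00 2.17997234e-04 1.76207677e+00]
```

View pics/w3.png

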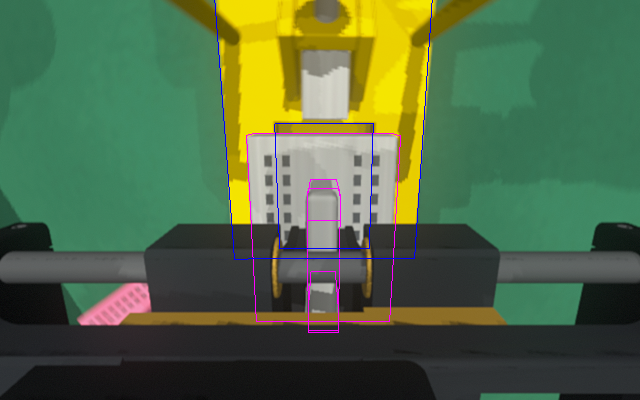

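Call:
{"api": "jog_arm", "payload": {
  "series": [
    [0,[0.013,0.025,0.3],-0.06],
    [0,[0,0,0.5],0],
    [0,[0,0,0.5],0],
    [0,[0,0,0.4],0],
    [0,[0,0,0.15],0]
  ]
}}

```text
clock: 15.0
position: [566.7, 1.4, 105.9]
orientation: [-3.138, -0.001, 1.779]
ft_force: [-0.4, -0.0, -1.6]
opening: 13.7
gripper_force: 40.0
```

Call:
{"api": "jog_arm", "payload": {
  "series": [
    [0,[0,0,0],0],
    [0,[0,0,0],0]
  ]
}}

```text
clock: 15.2
position: [568.9, 1.1, 108.2]
orientation: [3.14, 0.001, 1.778]
ft_force: [0.8, 0.0, -1.2]
opening: 13.0
gripper_force: 40.0
```

Run:
```python
from fit import *
s=arm.state();pos=s["position"];print(pos,s["orientation"],s["ft_force"])
w=snap("wrist")
im=cv2.resize(w["pixels"],None,fx=2,fy=2,interpolation=cv2.INTER_CUBIC)
yaw=s["orientation"][2]-np.pi
def dr(P,p,c):
    q=cv2.convexHull(np.round((2*proj(w,tf(p,P))+.5)*16).astype(np.int32)); cv2.polylines(im,[q],True,c,1,shift=4)
dr(box(-55,55,-40,40,0,20)+[0,0,pos[2]-34.7],(pos[0],pos[1],yaw),(255,0,255))
dr(box(-20,94,-42,42,70,70),(560.5,37.5,-1.372),(255,0,0));dr(box(-165,105,-85,85,70,70),(560.5,37.5,-1.372),(255,0,0))
cv2.imwrite("pics/w4.png",im[0:560,240:1040])
```

```text
[568.89257544   1.10845577 108.20866266] [3.14015499e+00 6.47663374e-04 1.77805946e+00] [ 0.78150679  0.04722241 -1.20029814]
```

View pics/w4.png

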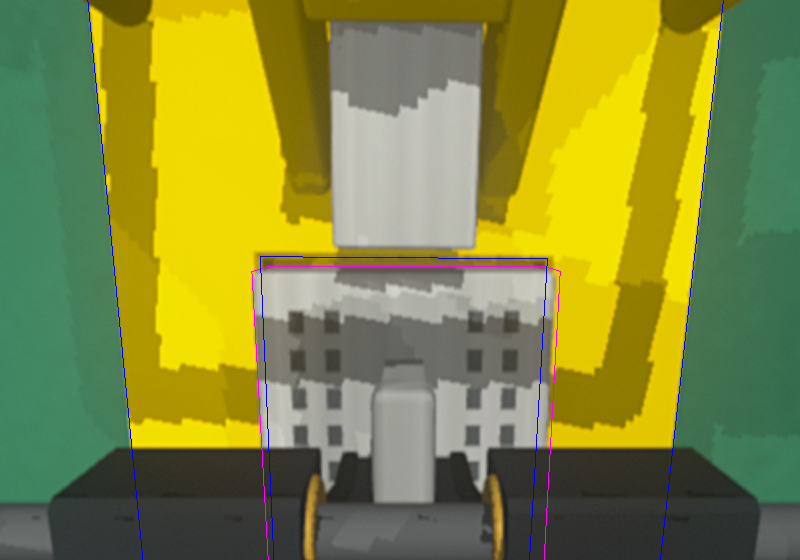

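Call:
{"api": "jog_arm", "payload": {
  "series": [
    [0,[0,0,0.08],0.06],
    [0,[0,0,0.08],0],
    [0,[0,0,0.08],0],
    [0,[0,0,0.04],0],
    [0,[0,0,0],0]
  ]
}}

```text
clock: 15.75
position: [567.9, 1.3, 92.8]
orientation: [-3.141, -0.0, 1.77]
ft_force: [-0.1, -0.9, -2.5]
opening: 13.2
gripper_force: 40.0
```

Entering freely; lower the rest slowly.

Call:
{"api": "jog_arm", "payload": {
  "series": [
    [0,[0,0,0.06],0],
    [0,[0,0,0.06],0],
    [0,[0,0,0.03],0],
    [0,[0,0,0.02],0],
    [0,[0,0,0],0]
  ]
}}

```text
clock: 16.25
position: [568.2, 1.3, 84.8]
orientation: [3.142, 0.0, 1.77]
ft_force: [0.4, -0.0, -1.7]
opening: 13.6
gripper_force: 40.0
```

Call:
{"api": "jog_arm", "payload": {
  "series": [
    [0,[0,0,0],0],
    [0,[0,0,0],0]
  ]
}}

```text
clock: 16.45
position: [568.3, 1.2, 84.8]
orientation: [3.141, 0.0, 1.77]
ft_force: [-0.2, -0.3, -2.2]
opening: 13.6
gripper_force: 40.0
```

Call:
{"api": "jog_arm", "payload": {
  "series": [
    [0,[0,0,0.02],0],
    [0,[0,0,0],0],
    [0,[0,0,0],0]
  ]
}}

```text
clock: 16.75
position: [568.3, 1.3, 84.7]
orientation: [3.141, 0.0, 1.77]
ft_force: [-1.5, 0.6, 5.9]
opening: 13.6
gripper_force: 40.0
```

Call:
{"api": "jog_arm", "payload": {
  "series": [
    [0,[0,0,0.02],0],
    [0,[0,0,0],0],
    [0,[0,0,0],0]
  ]
}}

```text
clock: 17.05
position: [568.4, 1.3, 84.7]
orientation: [3.141, 0.0, 1.77]
ft_force: [-3.4, 0.1, 11.7]
opening: 13.5
gripper_force: 40.0
```

Call:
{"api": "jog_arm", "payload": {
  "series": [
    [0.6,[0,0,0],0],
    [0.6,[0,0,0],0],
    [0.6,[0,0,0],0],
    [0.6,[0,0,0],0],
    [0.6,[0,0,0],0]
  ]
}}

```text
clock: 17.55
position: [568.2, 1.3, 82.5]
orientation: [-3.141, -0.0, 1.77]
ft_force: [-1.2, -0.3, -0.1]
opening: 45.1
gripper_force: 0.0
```

Call:
{"api": "jog_arm", "payload": {
  "series": [
    [0.6,[0,0,-0.2],0],
    [0.6,[0,0,-0.8],0],
    [0.6,[0,0,-1],0],
    [1,[0,0,-1],0],
    [1,[0,0,-1],0]
  ]
}}

```text
clock: 18.05
position: [567.8, 1.4, 285.4]
orientation: [3.141, 0.0, 1.77]
ft_force: [0.8, -0.3, -0.0]
opening: 61.5
gripper_force: 0.0
```

Call:
{"api": "jog_arm", "payload": {
  "series": [
    [1,[0,0,-0.36],0],
    [1,[0.8,0,0],0],
    [1,[0.9,0,0],0],
    [1,[0.9,0,0],0],
    [1,[0.8,0,0],0]
  ]
}}

```text
clock: 18.55
position: [533.7, 169.6, 301.6]
orientation: [3.141, -0.0, 1.77]
ft_force: [0.3, -0.2, 0.1]
opening: 86.7
gripper_force: 0.0
```

Call:
{"api": "jog_arm", "payload": {
  "series": [
    [1,[0.2,0,0],0],
    [1,[0,0,0],0]
  ]
}}

```text
clock: 18.75
position: [531.9, 179.0, 301.3]
orientation: [3.141, 0.0, 1.773]
ft_force: [1.0, 0.5, -0.4]
opening: 87.0
gripper_force: 0.0
```

Run:
```python
from fit import *
s=arm.state();pos=s["position"];print(s["clock"],pos,s["orientation"])
a=snap("scene"); b=snap("wrist"); np.save("a5.npy",a,allow_pickle=True)
c=np.array([-112,0,144]); p=(560.5,37.5,-1.372)
im=cv2.resize(a["pixels"],None,fx=5,fy=5,interpolation=cv2.INTER_CUBIC)
def dr(im,w,f,P,p,col):
    q=cv2.convexHull(np.round((f*proj(w,tf(p,P))+(f-1)/2)*16).astype(np.int32)); cv2.polylines(im,[q],True,col,1,shift=4)
dr(im,a,5,box(-18,92,-40,40,70,70),p,(255,0,255))
i2=cv2.resize(b["pixels"],None,fx=2,fy=2,interpolation=cv2.INTER_CUBIC)
dr(i2,b,2,cyl(c+u*36,18,22),p,(0,255,0)); dr(i2,b,2,box(-18,92,-40,40,70,70),p,(255,0,255))
dr(i2,b,2,np.array([[0,0,0],[1,1,1],[1,0,1.]])+(c+58*u),p,(0,0,255))
cv2.imwrite("pics/a5.png",np.hstack([im[900:1300,1640:2040],i2[250:650,440:840]]))
```

```text
18.75 [531.93750678 179.03231081 301.27194381] [3.14115487e+00 3.29110834e-04 1.77343293e+00]
```

View pics/a5.png

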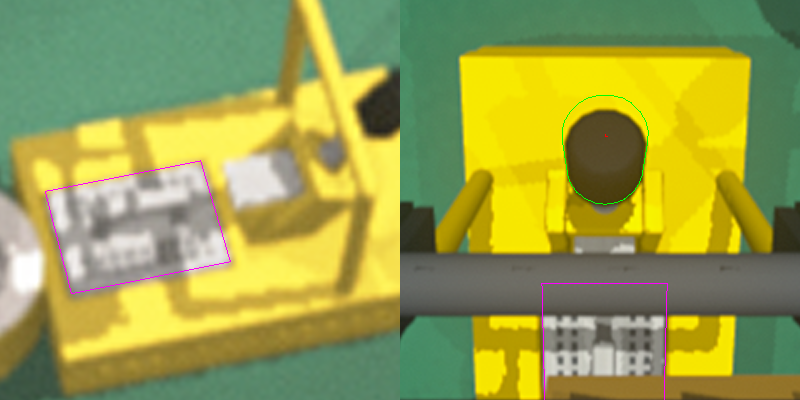

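Call:
{"api": "jog_arm", "payload": {
  "series": [
    [1,[0,0,0.6],0],
    [1,[0,0,0.8],0],
    [1,[0,0,0.6],0],
    [1,[0,0,0.3],0],
    [1,[0,0,0.1],0]
  ]
}}

```text
clock: 19.35
position: [531.9, 175.6, 178.7]
orientation: [-3.137, 0.0, 1.768]
ft_force: [0.8, -0.5, 0.5]
opening: 87.1
gripper_force: 0.0
```

Call:
{"api": "jog_arm", "payload": {
  "series": [
    [0,[0,0,0],0],
    [0,[0,0,0],0],
    [0,[0,0,0],0],
    [0,[0,0,0],0],
    [0,[0,0,0],0]
  ],
  "squeeze": 45
}}

```text
clock: 19.85
position: [532.9, 177.8, 181.5]
orientation: [3.14, 0.0, 1.77]
ft_force: [-0.1, 0.8, 0.5]
opening: 55.1
gripper_force: 0.0
```

Call:
{"api": "jog_arm", "payload": {
  "series": [
    [0,[0,0,0],0],
    [0,[0,0,0],0],
    [0,[0,0,0],0],
    [0,[0,0,0],0],
    [0,[0,0,0],0]
  ]
}}

```text
clock: 20.35
position: [533.1, 177.9, 180.9]
orientation: [3.14, -0.0, 1.77]
ft_force: [0.8, 1.4, -0.7]
opening: 33.6
gripper_force: 45.0
```

Call:
{"api": "jog_arm", "payload": {
  "series": [
    [0,[-0.053,0,0.075],0],
    [0,[-0.053,0,0.075],0],
    [0,[-0.053,0,0.075],0],
    [0,[-0.053,0,0.075],0],
    [0,[0,0,0],0]
  ]
}}

```text
clock: 20.85
position: [535.3, 166.5, 164.6]
orientation: [3.141, 0.001, 1.77]
ft_force: [4.5, 1.2, -4.2]
opening: 33.5
gripper_force: 45.0
```

Call:
{"api": "jog_arm", "payload": {
  "series": [
    [0,[-0.053,0,0.075],0],
    [0,[-0.053,0,0.075],0],
    [0,[-0.053,0,0.075],0],
    [0,[-0.053,0,0.075],0],
    [0,[0,0,0],0]
  ]
}}

```text
clock: 21.35
position: [537.1, 157.6, 151.4]
orientation: [3.14, -0.002, 1.769]
ft_force: [3.9, 2.9, 1.0]
opening: 33.5
gripper_force: 45.0
```

Call:
{"api": "jog_arm", "payload": {
  "series": [
    [0,[-0.012,0,0.016],0],
    [0,[0,0,0],0],
    [0,[0,0,0],0]
  ]
}}

```text
clock: 21.65
position: [537.2, 157.5, 151.3]
orientation: [3.14, -0.002, 1.77]
ft_force: [1.5, 4.4, 5.6]
opening: 33.3
gripper_force: 45.0
```

Call:
{"api": "jog_arm", "payload": {
  "series": [
    [1,[0,0,0],0],
    [1,[0,0,0],0],
    [1,[0,0,0],0],
    [1,[0,0,0],0],
    [1,[0,0,0],0]
  ]
}}

```text
clock: 22.15
position: [536.2, 156.0, 149.5]
orientation: [-3.14, 0.0, 1.77]
ft_force: [0.4, -0.5, -0.3]
opening: 65.6
gripper_force: 0.0
```

Call:
{"api": "jog_arm", "payload": {
  "series": [
    [1,[0,0,0],0],
    [1,[0,0,-0.3],0],
    [1,[0,0,-0.9],0],
    [1,[0,0,-0.9],0],
    [1,[0,0,-0.9],0]
  ]
}}

```text
clock: 22.65
position: [536.4, 156.2, 301.2]
orientation: [-3.14, -0.0, 1.77]
ft_force: [1.2, 1.0, -0.7]
opening: 86.5
gripper_force: 0.0
```

Call:
{"api": "jog_arm", "payload": {
  "series": [
    [1,[0,0,0],0],
    [1,[0,0,0],0],
    [1,[0,0,0],0]
  ]
}}

```text
clock: 22.95
position: [535.7, 156.2, 298.5]
orientation: [-3.138, -0.0, 1.77]
ft_force: [-0.7, 0.1, -0.5]
opening: 87.2
gripper_force: 0.0
```

Run:
```python
from fit import *
s=arm.state();print(s["clock"],s["position"],s["ft_force"])
a=snap("scene"); b=snap("wrist"); w1=np.load("w1.npy",allow_pickle=True).item(); s0=np.load("scene.npy",allow_pickle=True).item()
f=lambda d:cv2.resize(d["pixels"],None,fx=5,fy=5,interpolation=cv2.INTER_CUBIC)[900:1200,1640:2040]
g=lambda d:cv2.resize(d["pixels"],None,fx=2,fy=2,interpolation=cv2.INTER_CUBIC)[250:550,440:840]
cv2.imwrite("pics/end.png",np.vstack([np.hstack([f(s0),g(w1)]),np.hstack([f(a),g(b)])]))
```

```text
22.95 [535.68259166 156.15562851 298.53997473] [-0.69462735  0.07775089 -0.53126665]
```

View pics/end.png

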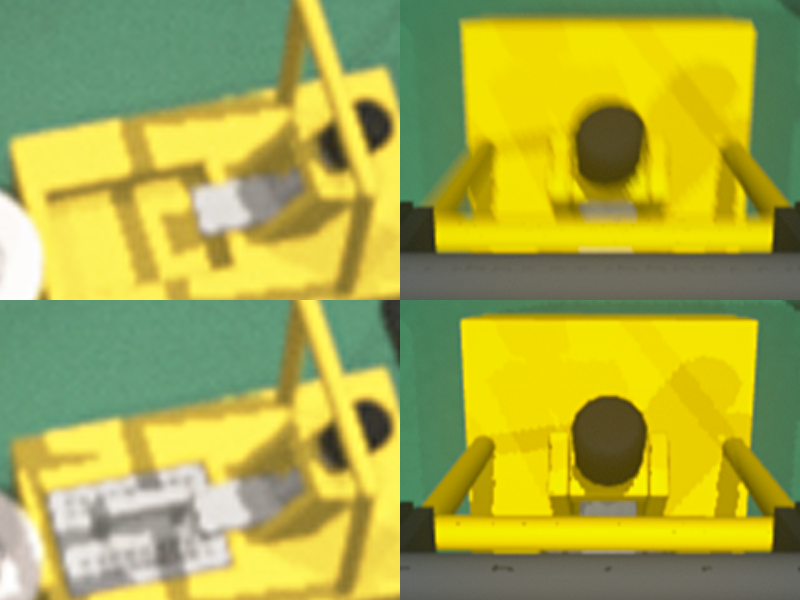

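The knob and tongue (tip near 195,510) are back where they were at the start, the tongue lies over the insert's edge, and the insert sits flush. I'm handing in.

```bash
python3 -c "
from cell import arm
print(arm.close_job())"
```

```text
the job is handed in; nothing more can be done
None
```

The job is handed in at about 23 s on the robot's clock: I pulled the knob out, lowered the insert flush into the recess and pushed the knob home over it; the final pictures agree, though no verdict was returned.

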